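# Open the microscope's camera port and set the beam splitter to its middle click

### The arm

A 6-joint arm with a two-finger parallel gripper is mounted at the origin on a cart in front of the work surface, level with it; the furniture and walls round the work are solid. World frame = base frame: x ahead of the robot, y to its left, z up, the work surface at z = 0. Lengths are in m, angles in rad, forces in N, time in s.
With the tool pointing down it reaches from about 0.3 to 0.875 m from the base axis. Payload 6.4 kg.
Tool frame: the origin (TCP) lies at the very end of the fingers, on their centre line; the grasp point (between the pads) lies 19 mm behind it; z points along the fingers, y is the line along which they close (so a half turn about z gives the same grasp; the last joint's range is limited). The gripper opens to 85 mm and grips with 20 to 120 N. Pads are 22 mm wide; open, the fingers measure 114 mm over their backs; the gripper's body (76 mm by 85 mm) begins 54 mm behind the grasp point. The pads swing forward as they close: fully open they stand 13 mm farther back than shut.
Start: joints at [0.993, 0.181, 1.607, -0, 1.354, -0.206], TCP at [0.209, 0.536, 0.231] pointing down, gripper open.
Joint ranges: [-2.99, 2.99], [-0.89, 2.07], [0.3, 2.58], [-1.14, 4.28], [0, 2.63], [-3.12, 3.12]. Speed limits (rad/s): [2.57, 2.57, 3.01, 3.14, 3.14, 3.14].

### API

Orientations are given as a unit quaternion [w, x, y, z].
In Python, from bench import ctrl gives the robot as it stands.
- The arm moves only by the tool jog_arm, never from a script. Its argument "series" is a list that holds one entry, the list of rows, each a list of 7 numbers: the shift along the tool's x, y, z in mm, then the turn, a rotation vector about the tool's x, y, z in rad, then the finger opening in mm, from 0 to 85.4. In form: [[[tx, ty, tz, rx, ry, rz, gripper], ...]]. A call has exactly 10 rows; each row shifts and turns the commanded pose from where the row before left it, along the tool's axes as they then stand; what a row does not reach is not made up. A row lasts 1/10 s, in which the tool goes at most 50 mm and 8.59 degrees, less where a joint would pass 70% of its speed; a pose out of reach is approached as far as the arm can. A call with a gripper value outside its range is refused whole. The fingers move at their own pace and stop on an object; the grip force is fixed at half the most. Time passes only in rows, so rows that do not move let the fingers close, or fill a call up. It gives the time, the measured TCP pose, the force, the opening and the grip force at its end, in the units of the state.
- ctrl.get_obs(): the state, without advancing time (a new reading comes with each control period).
- ctrl.camera(name): name is "side" or "top"; returns a dict with "frame" (384x512x3 uint8, blue, green, red), "z_map" (384x512 float32, m along the optical axis (not along the pixel's ray), 0 where there is no reading), "fx", "fy", "cx", "cy" (pixels), "xyz" and "rotation" of the camera in the world. Camera axes: x right, y down, z forward; pixel columns grow to the right and rows downward; lengths in m; the calibration is good to about 2 mm. A picture is of the moment at which its call begins.
- ctrl.hand_in(): hands the job in; it is judged then, once.
The state is a dict: "time_s": time; "q": joint angles; "dq": joint speeds; "joint_efforts": joint torques, N m; "eef_pos": TCP position; "eef_rot": TCP orientation; "wrist_force": force on the tool from outside, world axes, zero at the start; "torque": the same for the moment, N m; "opening": opening from 0.0 (shut) to 1.0 (fully open); "grasp_force": force on a finger pad.
Only numpy, scipy, OpenCV 4.12 (cv2) and the standard library are available. Lean on these libraries where they do the work, as an engineer would, in place of code of your own. Each camera call takes 0.05 s, during which the arm holds its last target. There are 200 camera calls.

### The job

Get the microscope ready for its camera: push the sprung cover on top of the head aside until it clicks into its parked position and stays open by itself, without forcing it, and pull the beam-splitter rod at the side out to its middle click. Do not touch the glass in the port, and leave the things round the foot where they are.

Things in the scene. Friction and masses are not known exactly. Their poses are not given: they have to be found in the camera images.
- scope: White stereo microscope, fixed to the bench. Origin: centre of the underside of its foot (215 x 160 x 16 mm); x points from the eyepieces (robot's side at yaw 0) back to the post, z up. Head: box 134 mm (x) by 92 mm (y) centred at x = -13 mm, flat top at z = 185 mm. Post, focus block and focus knobs at x = 88 mm, no higher than 196 mm. An open phone lies fixed under the objective.
- eyepieces (a point): Point between the roots of the two black eyepieces, on the microscope. They stand 29 mm to either side (y) of it, lean upward towards the robot's side by 75 mm (-x), and reach z = 230 mm over the bench; 40 mm thick.
- port_rim (a point): Centre of the camera port's mouth: a black collar 47 mm across, 36 mm wide inside, that rises 21 mm from the head top to z = 206 mm. The cover lies 1 mm above it when shut.
- port_cover (a joint): Angle (rad) of the flat steel cover about its vertical pivot screw: 0 shut; grows as it swings clockwise seen from above, to the scope's +y side, the only way it can go. Springs shut if let go short of its parking click, which lies somewhere from 1.2 to 1.7 rad and differs from one microscope to the next. The port is clear from 1.1 rad on.
- cover_pivot (a point): Axis of the cover's pivot screw, on the microscope, at the height of the cover's underside: 207 mm over the bench, 22 mm over the head top. The screw's head reaches 9 mm higher.
- cover_end (a point): Middle of the cover's free end, 92 mm from the pivot axis. Axes: -x from the pivot along the cover, +y the way it opens. Push needed at the tab: about 1 N against the return spring; from 0.35 rad before the click about 4 N to climb onto the parking roller; past its crest the push falls to nothing, the cover snaps some 0.1 rad ahead of the finger and stays. Firm stop 0.05 rad past the click.
- cover_tab (a point): Middle of the face to push on: the outer face of the upright tab along the cover's trailing edge. Tab 22 mm long (along the cover), 3 mm thick, top 15 mm over the cover's underside; this point 7.5 mm over it, 80 mm along from the pivot and 11 mm behind the centre line. Same axes as cover_end. Plate 4 mm thick: disc of 52 mm, then a tongue 22 mm wide; free space beside it down to the head top.
- splitter_rod (a joint): Travel (m) of the beam-splitter rod: 0 (within 1 mm) in the first click, pushed in, where it starts; grows as it is pulled out. Three evenly spaced clicks (in, middle, out), 8 to 20 mm apart. Leaving a click takes up to about 4 N; past the crest, halfway to the next, the force reverses and the rod draws itself on. Let go, it jumps into the nearest click. Stop just past the last.
- rod_knob (a point): Centre of the round black knob on the rod's end: 19 mm across, 18 mm long along the rod, axis level, z = 160 mm, on the scope's -y side, about 49 mm out from the head's wall when pushed in. Frame parallel to the scope's: the rod pulls out along -y. The steel rod is 7 mm thick.
- port_glass: Glass disc, 36 mm across, in the port, 12 mm below the rim of the collar; origin at its centre, underside. Must not be touched.
- flux_syringe: Bystander: cream syringe, 135 mm long, lying on the bench to the robot's right of the scope. Origin: centre of its underside.
- screw_dish: Bystander: round metal dish with screws, 73 mm across, 13 mm high, on the blue mat left of the scope. Origin: centre of its underside.
- tweezers_bent: Bystander: dark bent tweezers, 115 mm long, lying on the blue mat left of the scope. Origin: centre of the underside.
- loupe: Bystander: black eye loupe, 38 mm across, 34 mm high, in front of the scope to the right. Origin: centre of its underside.

How it is judged:
At the end, for the whole second after the job is handed in: The cover stands open by itself in its parking click (more than 1.1 rad from shut, at rest), and the rod rests in its middle click (pulled out between 9 and 15 mm), both let go (value of joint port_cover above 1.1 rad and velocity of joint port_cover between -0.05 and 0.05 rad/s and value of joint splitter_rod between 0.009 and 0.015 m and velocity of joint splitter_rod between -0.005 and 0.005 m/s); the robot touches nothing.
It fails at once if the cover is forced: the fingers push on it with more than 30 N (contact force between the fingers and port_cover above 30 N).
It fails at once if the glass in the port is touched (contact force between any of the fingers, the arm and port_glass above 0.5 N).
It fails at once if a bystander is shoved by more than 20 mm (distance of any of flux_syringe, screw_dish, tweezers_bent, loupe from where it was at the start of the episode above 0.02 m).
It also fails if it takes over 67 s, if anything falls off the work surface, if the arm or the gripper's body presses on something with over 40 N, if the wrist force passes 120 N, or if a joint passes its speed limit or range.

## Working session

There is one attempt and no reset: what is moved stays moved. The work goes in short steps, Python scripts to look and compute and a tool call to move; the robot and the scene stay as the last step left them, time stands still between calls to the robot, and variables do not carry over. Pictures are saved under pics/ and viewed, at most 10 in all, crops included, and the job is handed in when it is done.

Besides the shell and the picture viewer there is one more tool, called after "Call:" by a JSON object that holds its "method" and its "body", one argument or row to a line. jog_arm: Moves the arm, as the interface text tells. Its arguments: {"type":"object","properties":{"series":{"type":"array"}},"required":["series"]}

```bash
mkdir -p pics; cat > h.py <<'E'
import numpy as np, cv2
from bench import ctrl
def cam(n):
    c=ctrl.camera(n); np.save('%s_z.npy'%n,c['z_map']); return c
def cloud(c):
    z=c['z_map']; v,u=np.mgrid[:z.shape[0],:z.shape[1]]
    P=np.stack([(u-c['cx'])/c['fx']*z,(v-c['cy'])/c['fy']*z,z],-1)
    R=np.array(c['rotation'])
    if R.shape!=(3,3):
        from scipy.spatial.transform import Rotation as Ro
        R=Ro.from_quat([R[1],R[2],R[3],R[0]]).as_matrix()
    W=P@R.T+np.array(c['xyz']); W[z==0]=np.nan
    return W
E
python3 - <<'E'
from h import *
for n in('top','side'):
    c=cam(n); cv2.imwrite(f'pics/{n}0.png',c['frame']); W=cloud(c); np.save(f'{n}W.npy',W)
    print(n,c['xyz'],c['rotation'],c['fx'],c['cx'],c['cy'])
print(ctrl.get_obs())
E
```

```text
top [ 0.35223287 -0.01607278  1.21144851] [-0.05199101  0.71188187 -0.69747822  0.0636024 ] 474.6316099111435 252.84186891034608 194.68153894445743
side [0.4937589  0.82459244 0.50536705] [ 0.01971201 -0.0390456   0.82545828 -0.56276594] 411.9038785938769 258.8103401025082 196.86554601016337
{'time_s': 0.1, 'q': array([ 9.92681242e-01,  1.81476527e-01,  1.60791048e+00,  5.06882609e-06,
        1.35383521e+00, -2.06308602e-01]), 'dq': array([-0.00094962, -0.00073162, -0.00104656, -0.00162443,  0.00106561,
       -0.00102466]), 'joint_efforts': array([ 4.43439376e-04, -4.45878267e+01, -3.52235699e+01, -1.84131463e-04,
        4.29120482e-03,  2.64191851e-05]), 'eef_pos': array([0.20859962, 0.53528139, 0.23046757]), 'eef_rot': array([-3.13722689e-04,  1.84834764e-01,  9.82769274e-01, -7.51964648e-04]), 'wrist_force': array([ 0.39201284, -0.96772066, -0.94424915]), 'torque': array([-0.02366216, -0.02996332,  0.02653695]), 'grasp_force': 0.0, 'opening': 1.0021221885294016}
```

View pics/top0.png

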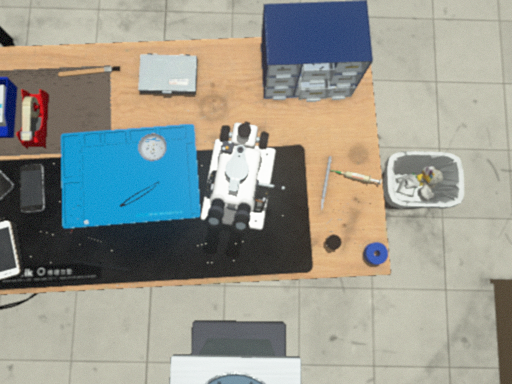

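View pics/side0.png

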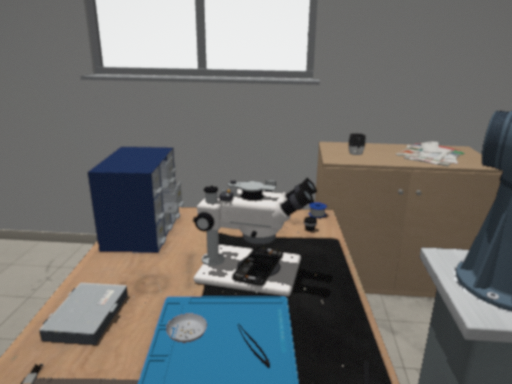

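The top view shows the scope near pixel (238,185) with its eyepieces toward the robot, at a slight yaw. The cover is the grey disc at (237,165), the mat with dish and tweezers is to the left, and the syringe is to the right at (355,177). Next I crop and measure.

```bash
python3 - <<'E'
from h import *
a=cv2.imread('pics/top0.png')[110:265,180:310]; cv2.imwrite('pics/c1.png',cv2.resize(a,None,fx=3.8,fy=3.8,interpolation=cv2.INTER_CUBIC))
b=cv2.imread('pics/side0.png')[165:300,180:345]; cv2.imwrite('pics/c2.png',cv2.resize(b,None,fx=4.4,fy=4.4,interpolation=cv2.INTER_CUBIC))
W=np.load('topW.npy')
np.set_printoptions(linewidth=250)
print('cols',list(range(210,280,3)))
for v in range(118,252,4): print(v,(W[v,204:282:3,2]*1000).round().astype(int))
# foot: points z 10-22mm
F=np.load('topW.npy'); m=(F[...,2]>.009)&(F[...,2]<.024); m[:115]=0;m[260:]=0;m[:,:195]=0;m[:,290:]=0
for nm,lo,hi in(('foot',.009,.024),('headtop',.178,.192),('cover',.203,.216)):
    m=(F[...,2]>lo)&(F[...,2]<hi); m[:115]=0;m[260:]=0;m[:,:195]=0;m[:,290:]=0
    p=F[m][:,:2].astype(np.float32); print(nm,len(p),cv2.minAreaRect(p),p.mean(0))
E
```

```text
cols [210, 213, 216, 219, 222, 225, 228, 231, 234, 237, 240, 243, 246, 249, 252, 255, 258, 261, 264, 267, 270, 273, 276, 279]
118 [-1  0 -4  0  0  0  5  2 -5  2  1  2  0 -2 -1 -4 -2 -2  2 -6 -5 -2  2 -1 -2 -2]
122 [  3   2  -1   0  -2  -2  -1  -4   0   2  -4 156  -3  -2 119 119  -1  -3  -4   0  -5  -1  -1   0  -1  -4]
126 [  1   3  -5  -2  -4  -3 151 152 148  -2 160 165 199 196 199 197 164 164   0  -3   2   0  -6  -4  -5  -4]
130 [-9223372036854775808                   -5                   -2                    2                   -4                    2 -9223372036854775808                  156                  156                    3                  164
                  198                  196                  197                  196                  197                  164                  162                    0                    1                   -2                   -4
                    0                    0                   -3                   -2]
134 [  0  -5  -2  -3  -1  -5 156 157 152 146 164 165 197 197 196 189 165 166   1 156 154 150  -1  -4  -2   2]
138 [ 
[... 4172 characters left out ...]
 0 -1  1  4  0 -1  5  1 -2  3  4  3 -1 -5 -1]
246 [ 5  4  1  0  3  2  2 -2 -1  2  4 -3  2  0  1  0  1 -2  4  1  2 -2  0  1 -1  2]
250 [-2  1  1  3  0 -1  1 -2  3  3  5  2  3  1  0  4  1  0  3  0  2  8 -2  1  2  3]
foot 1566 ((0.5605176687240601, 0.010485582053661346), (0.22640764713287354, 0.2815198004245758), 82.17813873291016) [ 0.5699537  -0.00971015]
headtop 1603 ((0.5733243823051453, 0.005826689302921295), (0.0948459804058075, 0.175392284989357), 82.11839294433594) [0.55322754 0.00650819]
cover 1101 ((0.5378807783126831, 0.009443815797567368), (0.09525669366121292, 0.1899559497833252), 79.88423919677734) [0.53315103 0.01243292]<stdin>:7: RuntimeWarning: invalid value encountered in cast
```

View pics/c1.png

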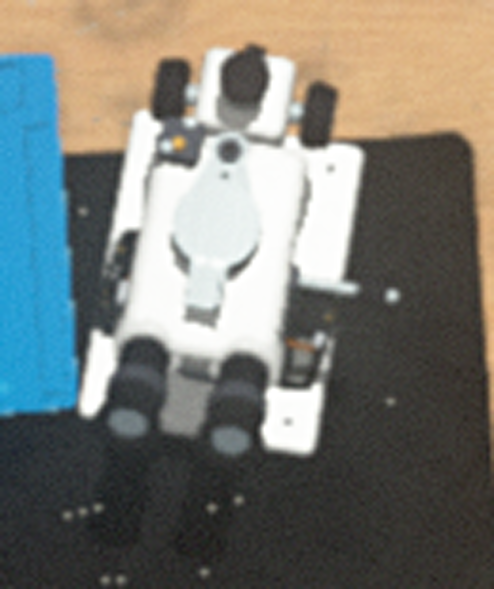

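View pics/c2.png

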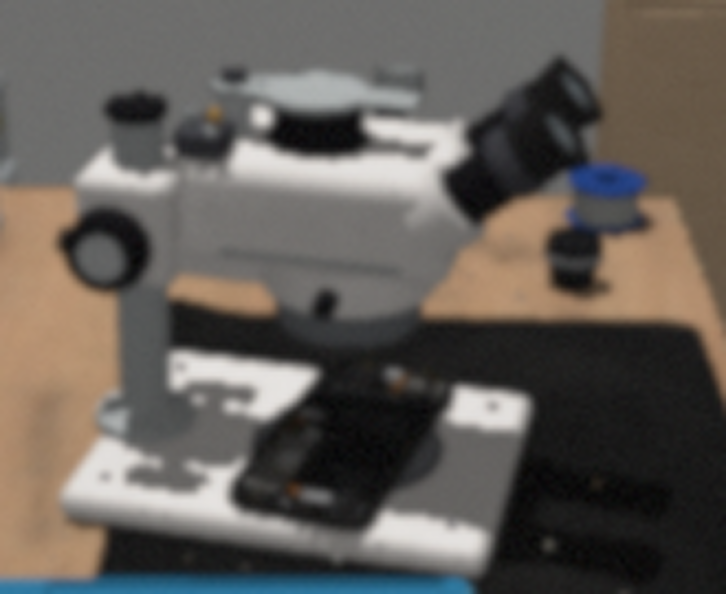

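Crop 1 shows the pivot screw at full-image px (240.8,149.5), the cover's free end near (233.4,192), the tab on its right side near (238,188), and the rod from (259,185) to the dark knob around (272,187). Crop 2 confirms the cover, tab and eyepieces. Now the metric fits.

```bash
python3 - <<'E' 2>/dev/null
from h import *
np.set_printoptions(precision=4,suppress=True,linewidth=200)
c=ctrl.camera('top'); Wn=[cloud(c)]+[cloud(ctrl.camera('top')) for _ in range(5)]
F=np.nanmedian(np.array(Wn),0)
from scipy.spatial.transform import Rotation as Ro
q=c['rotation'];R=Ro.from_quat([q[1],q[2],q[3],q[0]]).as_matrix();o=np.array(c['xyz'])
def ray(u,v,z):
    d=R@np.array([(u-c['cx'])/c['fx'],(v-c['cy'])/c['fy'],1]); return o+d*(z-o[2])/d[2]
z=F[...,2]
L=[];Rr=[]
for v in range(158,198):
    cols=[u for u in range(205,275) if .174<z[v,u]<.23]
    L.append(ray(min(cols)-.5,v,.183)); Rr.append(ray(max(cols)+.5,v,.183))
for n,e in(('L',L),('R',Rr)):
    e=np.array(e); k=np.polyfit(e[:,0],e[:,1],1); r=e[:,1]-np.polyval(k,e[:,0]); g=abs(r)<.004; k=np.polyfit(e[g,0],e[g,1],1); print(n,k,np.arctan(k[0]),g.sum())
piv=ray(240.8,149.5,.216);end=ray(233.4,192,.211)
print('piv',piv,'end',end,np.linalg.norm((end-piv)[:2]),np.arctan2(*(piv-end)[[1,0]]))
def cl(n,m):
    v,u=np.nonzero(m); P=F[v,u]; print(n,len(u),(u.min(),u.max(),v.min(),v.max()),P.mean(0),np.median(P,0),P.min(0),P.max(0), cv2.minAreaRect(P[:,:2].astype(np.float32)))
M=np.zeros(z.shape,bool); M[182:194,228:242]=1
cl('tab',M&(z>.2165)&(z<.226))
M=np.zeros(z.shape,bool); M[178:198,262:290]=1
cl('knob',M&(z>.145)&(z<.178))
M=np.zeros(z.shape,bool); M[148:194,220:252]=1
m=M&(z>.204)&(z<.2155); cl('plate',m)
# disc+tongue: centroid line per row
m2=m.copy()
mid=[ (np.nonzero(m[v])[0].min()+np.nonzero(m[v])[0].max())/2 for v in range(158,178)]
print(mid)
print((z[182:194,228:244]*1000).round()); print((z[180:194,258:286]*1000).round())
E
```

```text
L [-0.1617  0.1447] -0.1603219489915121 40
R [-0.1493  0.0452] -0.1482072054951042 40
piv [ 0.6151 -0.003   0.216 ] end [0.5225 0.0107 0.211 ] 0.09356100618147044 -0.14708035338291403
tab 12 (np.int64(237), np.int64(238), np.int64(182), np.int64(190)) [0.5342 0.0022 0.2224] [0.5347 0.0029 0.2223] [0.5251 0.001  0.2216] [0.5425 0.0032 0.2232] ((0.5337874293327332, 0.0020360657945275307), (0.017282960936427116, 0.002130337292328477), 1.324582576751709)
knob 106 (np.int64(262), np.int64(283), np.int64(183), np.int64(190)) [ 0.5461 -0.0789  0.1657] [ 0.5466 -0.081   0.165 ] [ 0.5374 -0.0991  0.1612] [ 0.5534 -0.0518  0.171 ] ((0.5451610684394836, -0.0755235105752945), (0.01597725972533226, 0.04729161784052849), 1.0185800790786743)
plate 645 (np.int64(225), np.int64(248), np.int64(148), np.int64(191)) [0.5737 0.0063 0.2117] [0.5747 0.0073 0.2117] [ 0.5246 -0.0195  0.2045] [0.6201 0.0316 0.2154] ((0.5727177262306213, 0.00525253638625145), (0.0961265116930008, 0.04960351064801216), 1.8020602464675903)
[np.float64(237.5), np.float64(237.0), np.float64(236.5), np.float64(236.0), np.float64(23
[... 2590 characters left out ...]
.  25.  24.  25.  25.  25.  19.  19.  26.   1.   2.  -0.   0. 162. 165. 166. 166. 167. 168. 167. 166.   1.   2.   2.   2.  -2.]
 [ 24.  24.  21.  23.  24.  24.  22.  24.  20.  21.  26.  -0.  -1.   0.   2.   1.   1. 162. 161. 162. 163. 163. 163.   2.   0.  -0.  -0.  -1.]
 [ 24.  26.  25.  24.  24.  24.  23.  19.  18.  26.  25.   1.  -0.  -1.   1.   1.   2.   1.  -2.  -1.   3.   1.   0.   0.   1.   1.   1.   1.]
 [ 24.  24.  22.  23.  22.  23.  26.  20.  20.  24.  -1.   2.  -0.   1.   0.   0.   1.   2.   0.   0.   1.   2.   2.  -2.   1.   1.   1.   1.]
 [ 24.  20.  24.  25.  26.  22.  24.  21.  23.  26.  -0.  -0.  -2.  -1.   2.   2.   0.  -2.   2.   1.   0.   0.   0.   1.   2.   1.   0.  -0.]]
```

Call:
{"method": "jog_arm", "body": {
  "series": [
    [[0,0,-40,0,0,0,0],[0,0,-40,0,0,0,0],[-36,-30,0,0,0,0,0],[-36,-30,0,0,0,0,0],[-36,-30,0,0,0,0,0],[-36,-30,0,0,0,0,0],[-36,-30,0,0,0,0,0],[-36,-30,0,0,0,0,0],[-36,-30,0,0,0,-0.11,0],[0,0,0,0,0,-0.11,0]]
  ]
}}

```text
time_s: 1.4
eef_pos: [0.3699, 0.2441, 0.3115]
eef_rot: [0.001, 0.077, 0.997, -0.001]
wrist_force: [-0.2, 0.5, -0.0]
opening: -0.001
grasp_force: 0.0
```

```bash
cat > st.py <<'E'
from h import *
import sys
np.set_printoptions(precision=4,suppress=True)
from scipy.spatial.transform import Rotation as Ro
yaw=-0.148; piv=np.array([.6151,-.003]); 
def st(tgt=None,yang=None):
    s=ctrl.get_obs(); q=s['eef_rot'];R=Ro.from_quat([q[1],q[2],q[3],q[0]]).as_matrix(); p=s['eef_pos']
    ya=np.arctan2(R[1,1],R[0,1])
    print('t',s['time_s'],'p',p,'yang',ya,'tilt',R[2],'F_tool',R.T@s['wrist_force'],'open',s['opening'],'gf',s['grasp_force'])
    if tgt is not None: print('tool shift mm',R.T@(np.array(tgt)-p)*1000)
    if yang is not None: print('rz',ya-yang)
    print('pivot in tool',R.T@(np.r_[piv,p[2]]-p)*1000)
E
python3 -c "
from st import *
st([.5292,-.0357,.300],1.4228)"
```

```text
t 1.4 p [0.3699 0.2441 0.3115] yang 1.4163016955672967 tilt [-0.0017 -0.0013 -1.    ] F_tool [0.2561 0.4794 0.0238] open -0.00139221257907466 gf 0.0
tool shift mm [-200.4047 -251.9528   12.1452]
rz -0.006498304432703383
pivot in tool [-280.269  -206.4393    0.7482]
```

Call:
{"method": "jog_arm", "body": {
  "series": [
    [[-28.6,-36,0,0,0,-0.006,0],[-28.6,-36,0,0,0,0,0],[-28.6,-36,0,0,0,0,0],[-28.6,-36,0,0,0,0,0],[-28.6,-36,0,0,0,0,0],[-28.6,-36,0,0,0,0,0],[-28.6,-36,0,0,0,0,0],[0,0,25,0,0,0,0],[0,0,25,0,0,0,0],[0,0,0,0,0,0,0]]
  ]
}}

```text
time_s: 2.4
eef_pos: [0.5265, -0.0299, 0.2575]
eef_rot: [-0.004, 0.073, 0.997, 0.001]
wrist_force: [-1.5, 0.5, -1.2]
opening: 0.001
grasp_force: 0.0
```

```bash
python3 -c "
from st import *
st([.5292,-.0357,.213],1.4228)
c=ctrl.camera('side');cv2.imwrite('pics/s2.png',cv2.resize(c['frame'][60:280,150:370],None,fx=2.7,fy=2.7))"
```

```text
t 2.4 p [ 0.5265 -0.0299  0.2575] yang 1.4239683861859371 tilt [ 0.0072  0.001  -1.    ] F_tool [1.4997 0.2583 1.1802] open 0.0010490283762450115 gf 0.0
tool shift mm [-3.8568 -5.335  44.47  ]
rz 0.0011683861859370648
pivot in tool [-83.7284  39.625   -0.5592]
```

View pics/s2.png

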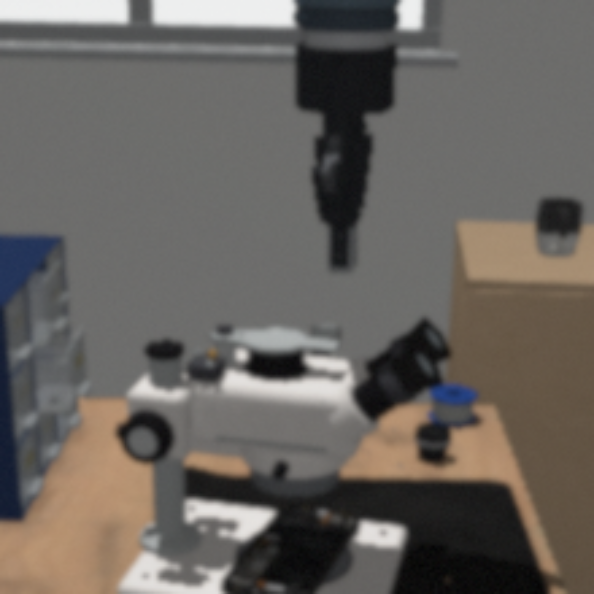

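The picture shows the finger (342,268) above and just behind the tab (322,330), clear of the eyepieces. Descend.

Call:
{"method": "jog_arm", "body": {
  "series": [
    [[-2,-3,15,0,0,0,0],[-2,-2,15,0,0,0,0],[0,0,14,0,0,0,0],[0,0,0,0,0,0,0],[0,2,0,0,0,0,0],[0,2,0,0,0,0,0],[0,2,0,0,0,0,0],[0,2,0,0,0,0,0],[0,1,0,0,0,0,0],[0,0,0,0,0,0,0]]
  ]
}}

```text
time_s: 3.45
eef_pos: [0.5332, -0.0264, 0.2175]
eef_rot: [0.0, 0.073, 0.997, -0.0]
wrist_force: [-0.1, -0.5, 0.1]
opening: -0.001
grasp_force: 0.0
```

```bash
python3 -c "
from st import *
st([.5292,-.0357,.213],1.4228)
c=ctrl.camera('top');cv2.imwrite('pics/t3.png',cv2.resize(c['frame'][110:240,180:310],None,fx=4,fy=4))"
```

```text
t 3.45 p [ 0.5332 -0.0264  0.2175] yang 1.4253268300355466 tilt [-0.0004 -0.0001 -1.    ] F_tool [ 0.0509 -0.4856 -0.1394] open -0.001338601036846225 gf 0.0
tool shift mm [ 2.6576 -9.741   4.487 ]
rz 0.0025268300355465456
pivot in tool [-77.5965  35.0651   0.0249]
```

Call:
{"method": "jog_arm", "body": {
  "series": [
    [[2,0,4,0,0,0,0],[0,2,0,0,0,0,0],[0,2,0,0,0,0,0],[0,2,0,0,0,0,0],[0,2,0,0,0,0,0],[0,2,0,0,0,0,0],[0,2,0,0,0,0,0],[0,2,0,0,0,0,0],[0,2,0,0,0,0,0],[0,0,0,0,0,0,0]]
  ]
}}

```text
time_s: 4.5
eef_pos: [0.5334, -0.0103, 0.2132]
eef_rot: [-0.0, 0.073, 0.997, -0.0]
wrist_force: [-0.1, -0.3, 0.3]
opening: -0.001
grasp_force: 0.3
```

```bash
python3 -c "
from st import *
st()
for i in range(2):
    c=ctrl.camera('top')
cv2.imwrite('pics/t3.png',cv2.resize(c['frame'][110:240,180:310],None,fx=4,fy=4));st()"
```

```text
t 4.5 p [ 0.5334 -0.0103  0.2132] yang 1.4252288997609799 tilt [ 0.0003 -0.0001 -1.    ] F_tool [ 0.0334 -0.2705 -0.2796] open -0.001046033633043421 gf 0.282988267717883
pivot in tool [-79.7716  19.1202  -0.0237]
t 4.6 p [ 0.5334 -0.0105  0.2133] yang 1.425110659083563 tilt [ 0.0002 -0.0002 -1.    ] F_tool [ 0.2493 -0.2549 -0.2992] open -0.0019244860606564757 gf 0.2872252988163382
pivot in tool [-79.7198  19.3063  -0.0179]
```

View pics/t3.png

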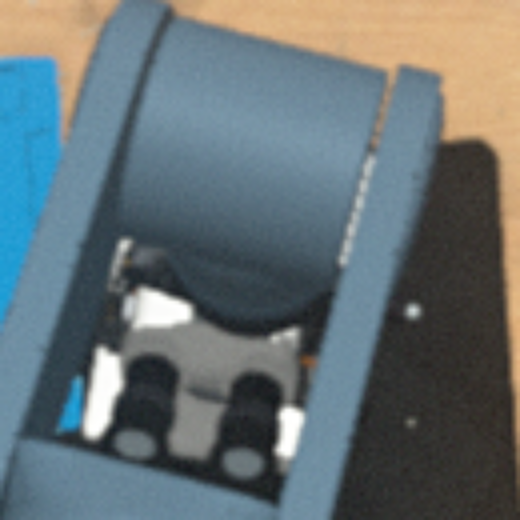

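The top view is hidden by the arm, so I will use force and the side camera. Sweep about 0.5 rad.

Call:
{"method": "jog_arm", "body": {
  "series": [
    [[1.1,4.9,0,0,0,0.06,0],[1.1,4.9,0,0,0,0.06,0],[1.1,4.9,0,0,0,0.06,0],[1.1,4.9,0,0,0,0.06,0],[1.1,4.9,0,0,0,0.06,0],[1.1,4.9,0,0,0,0.06,0],[1.1,4.9,0,0,0,0.06,0],[1.1,4.9,0,0,0,0.06,0],[1.1,4.9,0,0,0,0.06,0],[0,0,0,0,0,0,0]]
  ]
}}

```text
time_s: 5.6
eef_pos: [0.5408, 0.0339, 0.2133]
eef_rot: [-0.0, 0.336, 0.942, 0.0]
wrist_force: [-1.6, -0.4, -0.6]
opening: 0.003
grasp_force: 0.4
```

```bash
cat >> st.py <<'E'
def cover():
    W=cloud(ctrl.camera('side')); m=(W[...,2]>.204)&(W[...,2]<.224)&(np.hypot(W[...,0]-piv[0],W[...,1]-piv[1])<.105)&(W[...,0]>.50)
    return W,m
E
python3 -c "
from st import *
st()
c=ctrl.camera('side');cv2.imwrite('pics/s4.png',cv2.resize(c['frame'][130:270,170:330],None,fx=4,fy=4))"
```

```text
t 5.6 p [0.5408 0.0339 0.2133] yang 0.884964933374651 tilt [ 0.0003 -0.     -1.    ] F_tool [ 0.9606 -1.3071  0.5929] open 0.0029229487464974935 gf 0.43957612244412303
pivot in tool [-80.8523  18.5264  -0.0247]
```

View pics/s4.png

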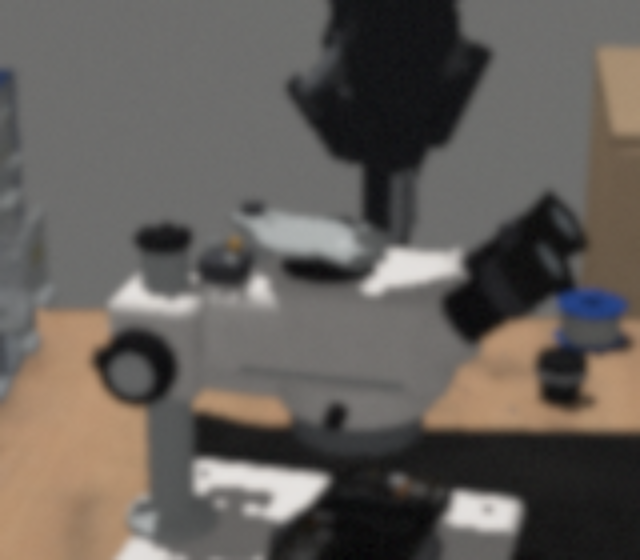

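The cover is swinging with the finger (tab around (370,250)), with about 1.3 N on the tool. Continue.

Call:
{"method": "jog_arm", "body": {
  "series": [
    [[1.0,4.9,0,0,0,0.06,0],[1.0,4.9,0,0,0,0.06,0],[1.0,4.9,0,0,0,0.06,0],[1.0,4.9,0,0,0,0.06,0],[1.0,4.9,0,0,0,0.06,0],[1.0,4.9,0,0,0,0.06,0],[0.4,1.6,0,0,0,0.02,0],[0.4,1.6,0,0,0,0.02,0],[0.4,1.6,0,0,0,0.02,0],[0,0,0,0,0,0,0]]
  ]
}}

```text
time_s: 6.65
eef_pos: [0.5622, 0.0609, 0.2133]
eef_rot: [-0.0, 0.525, 0.851, -0.0]
wrist_force: [-2.0, 0.3, 0.2]
opening: -0.001
grasp_force: 0.5
```

```bash
python3 -c "
from st import *
st()"
```

```text
t 6.65 p [0.5622 0.0609 0.2133] yang 0.46500390183997825 tilt [ 0. -0. -1.] F_tool [ 1.124  -1.6209 -0.2441] open -0.0013757899831178522 gf 0.4990093829110265
pivot in tool [-80.8587  18.6643  -0.002 ]
```

Call:
{"method": "jog_arm", "body": {
  "series": [
    [[0.3,1.6,0,0,0,0.02,0],[0.3,1.6,0,0,0,0.02,0],[0.3,1.6,0,0,0,0.02,0],[0.3,1.6,0,0,0,0.02,0],[0.3,1.6,0,0,0,0.02,0],[0.3,1.6,0,0,0,0.02,0],[0.3,1.6,0,0,0,0.02,0],[0.3,1.6,0,0,0,0.02,0],[0,0,0,0,0,0,0],[0,0,0,0,0,0,0]]
  ]
}}

```text
time_s: 7.65
eef_pos: [0.5731, 0.0681, 0.2133]
eef_rot: [0.0, 0.591, 0.806, 0.0]
wrist_force: [-2.3, 1.4, 0.7]
opening: 0.005
grasp_force: 0.6
```

```bash
python3 -c "
from st import *
st()"
```

```text
t 7.65 p [0.5731 0.0681 0.2133] yang 0.3051708745712341 tilt [-0.  0. -1.] F_tool [ 2.0645 -1.8075 -0.6507] open 0.005469641028385668 gf 0.6016296590678394
pivot in tool [-80.4407  18.7427   0.0008]
```

Call:
{"method": "jog_arm", "body": {
  "series": [
    [[0.3,1.6,0,0,0,0.02,0],[0.3,1.6,0,0,0,0.02,0],[0.3,1.6,0,0,0,0.02,0],[0.3,1.6,0,0,0,0.02,0],[0.3,1.6,0,0,0,0.02,0],[0,0,0,0,0,0,0],[0,0,0,0,0,0,0],[0,0,0,0,0,0,0],[0,0,0,0,0,0,0],[0,0,0,0,0,0,0]]
  ]
}}

```text
time_s: 8.65
eef_pos: [0.5803, 0.0717, 0.2133]
eef_rot: [-0.0, 0.631, 0.776, 0.0]
wrist_force: [-1.8, 0.3, 1.6]
opening: 0.005
grasp_force: 0.9
```

```bash
python3 -c "
from st import *
st()"
```

```text
t 8.65 p [0.5803 0.0717 0.2133] yang 0.20506327879419245 tilt [ 0.0001  0.     -1.    ] F_tool [ 0.6594 -1.6824 -1.6434] open 0.005108681381861763 gf 0.8912743488326669
pivot in tool [-80.1731  18.865   -0.0044]
```

Call:
{"method": "jog_arm", "body": {
  "series": [
    [[0.3,1.6,0,0,0,0.02,0],[0.3,1.6,0,0,0,0.02,0],[0.3,1.6,0,0,0,0.02,0],[0.3,1.6,0,0,0,0.02,0],[0.3,1.6,0,0,0,0.02,0],[0,0,0,0,0,0,0],[0,0,0,0,0,0,0],[0,0,0,0,0,0,0],[0,0,0,0,0,0,0],[0,0,0,0,0,0,0]]
  ]
}}

```text
time_s: 9.65
eef_pos: [0.5879, 0.0748, 0.2134]
eef_rot: [-0.0, 0.669, 0.743, 0.0]
wrist_force: [-4.0, 3.3, 3.2]
opening: 0.002
grasp_force: 2.3
```

```bash
python3 -c "
from st import *
st()"
```

```text
t 9.65 p [0.5879 0.0748 0.2134] yang 0.10521876260211249 tilt [ 0.0005  0.     -1.    ] F_tool [ 3.6697 -3.5932 -3.1942] open 0.002417768338303266 gf 2.2937537357211113
pivot in tool [-80.1871  18.8653  -0.0407]
```

Call:
{"method": "jog_arm", "body": {
  "series": [
    [[0.3,1.6,-0.2,0,0,0.02,0],[0.3,1.6,-0.2,0,0,0.02,0],[0.3,1.6,0,0,0,0.02,0],[0,0,0,0,0,0,0],[0,0,0,0,0,0,0],[0,0,0,0,0,0,0],[0,0,0,0,0,0,0],[0,0,0,0,0,0,0],[0,0,0,0,0,0,0],[0,0,0,0,0,0,0]]
  ]
}}

```text
time_s: 10.65
eef_pos: [0.5927, 0.0756, 0.2137]
eef_rot: [0.0, 0.691, 0.723, -0.0]
wrist_force: [-1.8, 0.5, -0.3]
opening: 0.0
grasp_force: 0.7
```

```bash
python3 -c "
from st import *
st()
c=ctrl.camera('side');cv2.imwrite('pics/s5.png',cv2.resize(c['frame'][130:270,170:330],None,fx=4,fy=4))"
```

```text
t 10.65 p [0.5927 0.0756 0.2137] yang 0.04494995630399793 tilt [-0.0002  0.0001 -1.    ] F_tool [ 0.5733 -1.7732  0.2839] open 0.0002803955368790076 gf 0.6919305412644405
pivot in tool [-79.5023  18.8123   0.0188]
```

View pics/s5.png

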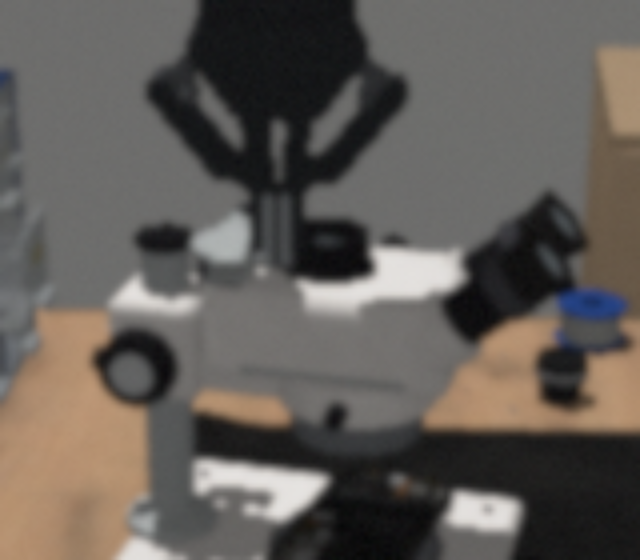

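The cover now lies over the roller post (220,240) and the finger (275,240) is behind it. The push has fallen to near the baseline, so I nudge on carefully.

Call:
{"method": "jog_arm", "body": {
  "series": [
    [[0.2,0.8,0,0,0,0.01,0],[0.2,0.8,0,0,0,0.01,0],[0.2,0.8,0,0,0,0.01,0],[0.2,0.8,0,0,0,0.01,0],[0,0,0,0,0,0,0],[0,0,0,0,0,0,0],[0,0,0,0,0,0,0],[0,0,0,0,0,0,0],[0,0,0,0,0,0,0],[0,0,0,0,0,0,0]]
  ]
}}

```text
time_s: 11.7
eef_pos: [0.5959, 0.0766, 0.2137]
eef_rot: [0.0, 0.705, 0.709, 0.0]
wrist_force: [0.1, 0.3, -0.9]
opening: -0.0
grasp_force: 0.2
```

```bash
python3 -c "
from st import *
st()
W,m=cover(); P=W[m&(W[...,2]>.2175)]; D=W[m&(W[...,2]<.2155)&(W[...,1]>.03)]
print(len(P),P.min(0),P.max(0)); print(len(D),np.median(D,0),D.min(0),D.max(0))
k=np.nanmedian(D,0)
print('tip dir angle',np.arctan2(k[1]-piv[1],k[0]-piv[0]))"
```

```text
t 11.7 p [0.5959 0.0766 0.2137] yang 0.004981856376952247 tilt [-0.0001  0.0002 -1.    ] F_tool [0.3219 0.0682 0.9301] open -0.0001409299474395549 gf 0.20050242383888417
pivot in tool [-79.6559  18.7847   0.0092]
42 [0.5857 0.0811 0.218 ] [0.6124 0.0903 0.224 ]
164 [0.6252 0.0646 0.21  ] [0.5913 0.0301 0.2062] [0.6461 0.0945 0.2151]
tip dir angle 1.423186978866585
```

Force dropped to zero, so it has snapped. Back off, rise, and confirm; also compute the knob position.

Call:
{"method": "jog_arm", "body": {
  "series": [
    [[0,-8,0,0,0,0,0],[0,-15,0,0,0,0,0],[0,0,-30,0,0,0,0],[0,0,-30,0,0,0,20],[0,0,-30,0,0,0,50],[0,0,0,0,0,0.08,50],[0,0,0,0,0,0.075,50],[0,0,0,0,0,0,50],[0,0,0,0,0,0,50],[0,0,0,0,0,0,50]]
  ]
}}

```text
time_s: 12.75
eef_pos: [0.5726, 0.0765, 0.3034]
eef_rot: [-0.0, 0.758, 0.653, -0.0]
wrist_force: [0.1, 0.7, -0.0]
opening: 0.583
grasp_force: 0.0
```

```bash
python3 -c "
from st import *
W=np.load('topW.npy'); M=np.zeros(W.shape[:2],bool); M[181:193,273:283]=1
P=W[M&(W[...,2]>.158)&(W[...,2]<.178)]; mid=(P.min(0)+P.max(0))/2
print('knob',P.mean(0),mid,P.min(0),P.max(0))
k=P.mean(0); ey=np.array([.1475,.989]);print('from wall',(-.1493*k[0]+.0452-k[1])*.989)
S=np.load('sideW.npy')
m=(S[...,2]>.14)&(S[...,2]<.18)&(S[...,1]<-.06)&(abs(S[...,0]-.545)<.03)&(S[...,1]>-.12);print('side',m.sum(),S[m].mean(0) if m.any() else '')
st([k[0],k[1],.30],-.149)
W,m=cover(); P=W[m&(W[...,2]>.2175)]; D=W[m&(W[...,2]<.2155)&(W[...,1]>.03)]
print(len(P),P.min(0),P.max(0)); print(len(D),np.median(D,0),D.min(0),D.max(0))
c=ctrl.camera('side');cv2.imwrite('pics/s6.png',cv2.resize(c['frame'][130:270,170:330],None,fx=4,fy=4))"
```

```text
knob [ 0.5448 -0.086   0.1668] [ 0.5448 -0.0867  0.1667] [ 0.5363 -0.097   0.1592] [ 0.5533 -0.0765  0.1742]
from wall 0.049299293929397754
side 15 [ 0.5475 -0.0805  0.1654]
t 12.75 p [0.5726 0.0765 0.3034] yang -0.14853713315188546 tilt [-0.     -0.0005 -1.    ] F_tool [0.746  0.0395 0.0125] open 0.582697885136534 gf 0.0
tool shift mm [-164.8112   -3.476     3.4164]
rz 0.00046286684811452927
pivot in tool [-72.335   53.8081  -0.0237]
11 [0.6104 0.0705 0.2177] [0.6132 0.0931 0.2218]
222 [0.6204 0.056  0.21  ] [0.5946 0.0304 0.2062] [0.6461 0.0939 0.2155]
```

View pics/s6.png

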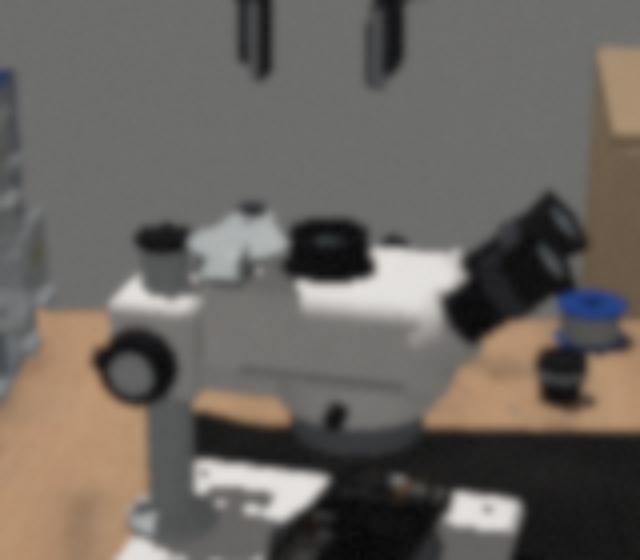

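The cover stays parked after release: plate at (225,245), port clear at (328,245). Now the knob, measured at (0.545,-0.086), 49 mm from the wall, which matches the spec.

Call:
{"method": "jog_arm", "body": {
  "series": [
    [[-35,-3.5,0,0,0,0,50],[-35,0,0,0,0,0,50],[-35,0,0,0,0,0,50],[-35,0,0,0,0,0,50],[-25,0,0,0,0,0,50],[0,0,20,0,0,0,50],[0,0,25,0,0,0,50],[0,0,25,0,0,0,50],[0,0,15,0,0,0,50],[0,0,0,0,0,0,50]]
  ]
}}

```text
time_s: 13.85
eef_pos: [0.5433, -0.0856, 0.2162]
eef_rot: [-0.002, 0.758, 0.652, -0.001]
wrist_force: [-0.3, 0.1, 0.0]
opening: 0.587
grasp_force: 0.0
```

```bash
python3 -c "
from st import *
st([.545,-.0863,.139],-.149)"
```

```text
t 13.85 p [ 0.5433 -0.0856  0.2162] yang -0.14965913884254078 tilt [ 0.0011 -0.0047 -1.    ] F_tool [ 0.1077 -0.2742 -0.0019] open 0.5867467435037046 gf 0.0
tool shift mm [-0.5663  2.1583 77.1766]
rz -0.0006591388425407907
pivot in tool [92.3389 58.6899 -0.1762]
```

Call:
{"method": "jog_arm", "body": {
  "series": [
    [[0,1.5,20,0,0,0,50],[0,0,20,0,0,0,50],[0,0,20,0,0,0,50],[0,0,15,0,0,0,50],[0,0,0,0,0,0,50],[0,0,0,0,0,0,15],[0,0,0,0,0,0,15],[0,0,0,0,0,0,15],[0,0,0,0,0,0,15],[0,0,0,0,0,0,15]]
  ]
}}

```text
time_s: 14.85
eef_pos: [0.5462, -0.0865, 0.1453]
eef_rot: [0.0, 0.758, 0.652, -0.0]
wrist_force: [-4.8, 0.5, 4.6]
opening: 0.188
grasp_force: 47.4
```

```bash
python3 -c "
from st import *
st([.545,-.0863,.139],-.149)"
```

```text
t 14.85 p [ 0.5462 -0.0865  0.1453] yang -0.1497701187949051 tilt [-0.0006  0.0002 -1.    ] F_tool [-0.2695 -4.8058 -4.6426] open 0.1876164510222029 gf 47.367790220305324
tool shift mm [ 0.0667 -1.2111  6.308 ]
rz -0.0007701187949051003
pivot in tool [92.8899 55.676  -0.0488]
```

The grip sits about 5 mm high on the knob (16 mm chord); regrip 6 mm lower.

Call:
{"method": "jog_arm", "body": {
  "series": [
    [[0,0,0,0,0,0,45],[0,0,0,0,0,0,45],[0,-1.2,6,0,0,0,45],[0,0,0,0,0,0,45],[0,0,0,0,0,0,15],[0,0,0,0,0,0,15],[0,0,0,0,0,0,15],[0,0,0,0,0,0,15],[0,0,0,0,0,0,15],[0,0,0,0,0,0,15]]
  ]
}}

```text
time_s: 15.85
eef_pos: [0.5461, -0.0864, 0.1379]
eef_rot: [0.001, 0.758, 0.652, 0.001]
wrist_force: [4.8, -0.3, -3.9]
opening: 0.186
grasp_force: 52.0
```

```bash
python3 -c "
from st import *
st([.545,-.0863,.139],-.149)"
```

```text
t 15.85 p [ 0.5461 -0.0864  0.1379] yang -0.15005533570632895 tilt [-0.0002  0.0025 -1.    ] F_tool [0.4423 4.7931 3.8785] open 0.18648672551177556 gf 52.00400056899525
tool shift mm [-0.0354 -1.1399 -1.1257]
rz -0.0010553357063289581
pivot in tool [92.8082 55.7166  0.1237]
```

Call:
{"method": "jog_arm", "body": {
  "series": [
    [[0,0,0,0,0,0,45],[0,0,0,0,0,0,45],[0,0,-3.5,0,0,0,45],[0,0,0,0,0,0,45],[0,0,0,0,0,0,15],[0,0,0,0,0,0,15],[0,0,0,0,0,0,15],[0,0,0,0,0,0,15],[0,0,0,0,0,0,15],[0,0,0,0,0,0,15]]
  ]
}}

```text
time_s: 16.85
eef_pos: [0.5461, -0.0864, 0.1416]
eef_rot: [0.001, 0.758, 0.652, 0.001]
wrist_force: [4.5, -0.2, -2.1]
opening: 0.19
grasp_force: 49.6
```

```bash
python3 -c "
from st import *
st([.545,-.0863,.139],-.149)"
```

```text
t 16.85 p [ 0.5461 -0.0864  0.1416] yang -0.1501213838986022 tilt [-0.0002  0.0026 -1.    ] F_tool [0.5001 4.5086 2.1149] open 0.1897274725034246 gf 49.58158289082348
tool shift mm [-0.0334 -1.1175  2.5888]
rz -0.0011213838986021962
pivot in tool [92.8133 55.7424  0.1258]
```

Call:
{"method": "jog_arm", "body": {
  "series": [
    [[-1.5,0,0,0,0,0,15],[-1.5,0,0,0,0,0,15],[-1.5,0,0,0,0,0,15],[-1.5,0,0,0,0,0,15],[-1.5,0,0,0,0,0,15],[-1.5,0,0,0,0,0,15],[-1.5,0,0,0,0,0,15],[-1.5,0,0,0,0,0,15],[0,0,0,0,0,0,15],[0,0,0,0,0,0,15]]
  ]
}}

```text
time_s: 17.85
eef_pos: [0.5443, -0.0984, 0.1416]
eef_rot: [0.001, 0.758, 0.652, 0.001]
wrist_force: [5.5, -0.5, -1.2]
opening: 0.188
grasp_force: 49.6
```

```bash
python3 -c "
from st import *
st([.5461,-.0864,.1416],-.149)"
```

```text
t 17.85 p [ 0.5443 -0.0984  0.1416] yang -0.15024526687516557 tilt [-0.0002  0.0025 -1.    ] F_tool [0.3211 5.4786 1.2421] open 0.18751385026625825 gf 49.59122614469379
tool shift mm [12.1134 -0.0065 -0.045 ]
rz -0.0012452668751655738
pivot in tool [104.9019  55.7325   0.1198]
```

Call:
{"method": "jog_arm", "body": {
  "series": [
    [[0,0,0,0,0,0,50],[0,0,0,0,0,0,50],[0,0,0,0,0,0,50],[0,0,-30,0,0,0,50],[0,0,-40,0,0,0,50],[0,0,-45,0,0,0,50],[0,0,-45,0,0,0,50],[-45,-20,0,0,0,0,50],[-45,-20,0,0,0,0,50],[-45,-20,0,0,0,0,50]]
  ]
}}

```text
time_s: 18.85
eef_pos: [0.4628, -0.2232, 0.3017]
eef_rot: [0.0, 0.758, 0.653, -0.0]
wrist_force: [1.3, -0.6, -0.7]
opening: 0.583
grasp_force: 0.0
```

Call:
{"method": "jog_arm", "body": {
  "series": [
    [[-45,-20,0,0,0,0,50],[-45,-20,0,0,0,0,50],[-45,-20,0,0,0,0,50],[0,0,0,0,0,0,50],[0,0,0,0,0,0,50],[0,0,0,0,0,0,50],[0,0,0,0,0,0,50],[0,0,0,0,0,0,50],[0,0,0,0,0,0,50],[0,0,0,0,0,0,50]]
  ]
}}

```text
time_s: 19.85
eef_pos: [0.3846, -0.3466, 0.3012]
eef_rot: [0.0, 0.758, 0.653, -0.0]
wrist_force: [0.8, 0.9, 0.0]
opening: 0.585
grasp_force: 0.0
```

```bash
python3 -c "
from st import *
st()
c=ctrl.camera('top');W=cloud(c)
M=(W[...,2]>.164)&(W[...,2]<.178)&(abs(W[...,0]-.545)<.02)&(W[...,1]<-.065)&(W[...,1]>-.13)
P=W[M]; W0=np.load('topW.npy');M0=(W0[...,2]>.164)&(W0[...,2]<.178)&(abs(W0[...,0]-.545)<.02)&(W0[...,1]<-.065)&(W0[...,1]>-.13)
print(M.sum(),P.mean(0),P.min(0),P.max(0));P=W0[M0];print(P.mean(0),P.min(0),P.max(0))
cv2.imwrite('pics/t7.png',cv2.resize(c['frame'][110:240,180:310],None,fx=4,fy=4))"
```

```text
t 19.85 p [ 0.3846 -0.3466  0.3012] yang -0.14883753252454635 tilt [-0.0001  0.     -1.    ] F_tool [ 1.0452  0.6041 -0.0043] open 0.5848167695552438 gf 0.0
pivot in tool [373.9532 176.9546  -0.0164]
65 [ 0.5442 -0.0944  0.1673] [ 0.5349 -0.1124  0.164 ] [ 0.5533 -0.0674  0.1733]
[ 0.5459 -0.0843  0.1676] [ 0.5363 -0.099   0.164 ] [ 0.5533 -0.0652  0.1742]
```

View pics/t7.png

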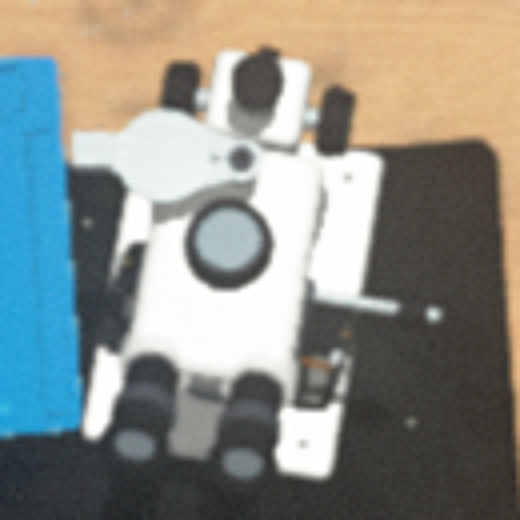

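The cover is parked open at (160,155), the port is clear at (228,243), and the knob end has moved out about 13 mm, to around (433,313). Both are let go, so I hand in.

```bash
python3 -c "
from bench import ctrl
print(ctrl.hand_in())"
```

```text
the job is handed in; nothing more can be done
None
```

The job is handed in: the cover stays parked open by itself with the port clear, and the rod rests about 13 mm out by camera, which should be its middle click; the verdict was not shown.

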